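# Present a tube adapter bore-up to the analyser's sampling probe

### The job

The analyser at the robot's left is due for a dry test of its sampling probe: pick up either one of the two blue tube adapters lying on the bench, turn it upright with its blind bore up, and raise it from below over the hanging probe until the tip is about halfway down the adapter, clear of the bore's floor. Both ends look much alike, so feel for the bore: if the sprung probe is gently pushed up, you have the shallow foot end and must turn the adapter over; never shove the probe up against its stop, and leave the microplates, bottle and vials where they stand. Finish while still holding the adapter there, upright and steady, with the probe hanging free in the bore.

Things in the scene. Friction and masses are not known exactly. Their poses are not given: they have to be found in the camera images.
- adapter_a: one of two like blue square sleeves, 32 x 32 x 70 mm, 55-115 g, lying on its side. Origin at its middle, 16 mm above the bench; y axis along its length, z up at the start. One end: the blind bore, 19 mm wide, 50 mm deep. Other end: a foot recess with the same mouth, only 4 mm deep. Whether the bore is at +y or -y is deliberately not told and differs between the two.
- adapter_b: one of two like blue square sleeves, 32 x 32 x 70 mm, 55-115 g, lying on its side. Origin at its middle, 16 mm above the bench; y axis along its length, z up at the start. One end: the blind bore, 19 mm wide, 50 mm deep. Other end: a foot recess with the same mouth, only 4 mm deep. Whether the bore is at +y or -y is deliberately not told and differs between the two.
- analyser: white electrolyte analyser, fixed, 374 mm tall. Origin on the bench straight below the probe; front faces its own -x, z up. Its case spans x = 70 to 330, y = -250 to 90 mm. A probe arm 46 mm wide reaches from it to x = -12 mm, underside 277 mm above the bench; a display hood (y = -235 to -45 mm) to x = 28 mm; a 12 mm high drip tray below the probe to x = -15 mm
- probe_tip (a point): lower tip of the steel sampling probe, a vertical needle 4 mm in diameter, bare for 98 mm, with a 10 mm thick collar above; the tip hangs 170 mm above the bench
- probe (a joint): how far the sprung probe has been pushed up, in m: 0 hanging free, 0.015 at its stop. It starts to give at about 2 N and takes about 5 N at the stop
- plate_low: lower of two stacked white microplates, 86 x 128 x 14 mm; origin at the centre of its underside. Bystander
- plate_top: upper microplate of the stack, the same size. Bystander
- reagent: amber reagent bottle, 60 mm in diameter, 125 mm tall; origin at the centre of its underside. Bystander
- vial_1: small control vial with an orange cap, 26 mm in diameter, 45 mm tall; origin at the centre of its underside. Bystander
- vial_2: the same with a green cap. Bystander
Things that resemble listed ones, but are neither listed nor needed, are in the scene too. Leave any grey, pink or yellow look-alike of the adapter_a alone.

How it is judged (in metres and radians):
At the end, for the whole second after the job is handed in: one adapter is gripped by the fingers with its long axis within 15 degrees of vertical and its middle within 14 mm of the probe's tip (so the tip is some 21 to 49 mm down the bore), still, with the probe pushed up by less than 3 mm and pressed sideways with less than 3 N (((distance between probe_tip and adapter_a below 0.014 m and angle between the y axis of adapter_a and the z axis of analyser, either way round below 0.26 rad and height (world z) of adapter_a above 0.12 m and value of joint probe below 0.003 m and contact force between adapter_a and the fingers above 1 N and linear speed of adapter_a below 0.03 m/s and contact force between adapter_a and analyser below 3 N) or (distance between probe_tip and adapter_b below 0.014 m and angle between the y axis of adapter_b and the z axis of analyser, either way round below 0.26 rad and height (world z) of adapter_b above 0.12 m and value of joint probe below 0.003 m and contact force between adapter_b and the fingers above 1 N and linear speed of adapter_b below 0.03 m/s and contact force between adapter_b and analyser below 3 N))); the arm keeps its last pose, push and grip.
It fails at once if the probe is shoved up against its stop (13 mm or more) (value of joint probe above 0.013 m).
It fails at once if the analyser or its probe is knocked harder than 25 N (contact force between anything else and analyser above 25 N).
It fails at once if a microplate, bottle or vial moved by more than 30 mm (distance of any of plate_low, plate_top, reagent, vial_1, vial_2 from where it was at the start of the episode above 0.03 m).
It also fails if it takes over 72 s, if anything falls off the work surface, if the arm or the gripper's body presses on something with over 40 N, if the wrist force passes 120 N, or if a joint passes its speed limit or range.

### The arm

A 6-joint arm with a two-finger parallel gripper is mounted at the origin on the work surface. World frame = base frame: x ahead of the robot, y to its left, z up, the work surface at z = 0. Lengths are in m, angles in degrees, forces in N, time in s.
With the tool pointing down it reaches from about 0.275 to 0.75 m from the base axis. Payload 10.2 kg.
Tool frame: the origin (TCP) lies at the very end of the fingers, on their centre line; the grasp point (between the pads) lies 19 mm behind it (r.tcp_to_grasp is the distance from the TCP to the grasp point, in m); z points along the fingers, y is the direction in which the jaws open and shut (so a half turn about z gives the same grasp; the last joint's range is limited). The gripper opens to 85 mm and grips with 20 to 120 N. Pads are 22 mm wide; open, the fingers measure 114 mm over their backs; the gripper's body (76 mm by 85 mm) begins 54 mm behind the grasp point. The pads swing forward as they close: fully open they stand 13 mm farther back than shut.
Start: joints at [-78.862, 17.928, 85.812, -0, 76.261, -12.8], TCP at [0.213, -0.48, 0.231] pointing down, gripper open.
Joint ranges: [-168.41, 168.41], [-55.51, 124.54], [10.69, 146.95], [-70.63, 250.63], [1, 178], [-165.06, 165.06]. Speed limits (degrees/s): [136.94, 136.94, 172.46, 180, 180, 180].

### API

Orientations are given as a 3x3 rotation matrix whose columns are the frame's x, y, z axes.
In Python, from station import status, optics, r, nets gives the robot as it stands. The module is installed in compiled form; this text tells all that it offers.
- The arm moves only by the tool drive_tool, never from a script. Its argument "series" is a list of rows, each a list of 6 numbers: the shift along the tool's x, y, z scaled (see below), then the turn, a rotation vector about the tool's x, y, z scaled (see below). A call has 1 to 20 rows; each row shifts and turns the commanded pose from where the row before left it, along the tool's axes as they then stand; what a row does not reach is not made up. The controller multiplies each number of a shift by 0.05 m and each number of a turn by 0.15 rad. A row lasts 1/8 s, in which the tool goes at most 62.5 mm and 10.7 degrees, less where a joint would pass 70% of its speed; a pose out of reach is approached as far as the arm can. A call with a number of a shift or a turn outside -1 to 1 is refused whole. A call with a gripper value outside its range is refused whole. "grip" is the closure, from -1 (fully open) to 1 (shut), set as the call begins (left out, the last holds). The fingers move at their own pace and stop on an object; "newtons" is the grip in N (left out, the last holds). Time passes only in rows, so rows that do not move let the fingers close. It gives the time, the measured TCP pose, the force and the opening at its end, in the units of the state.
- status.state(): the state, without advancing time (a new reading comes with each control period).
- optics.grab_frame(name): name is "scene" or "top" or "wrist"; returns (picture, depth): 384x512x3 uint8, blue, green, red; 384x512 float32, m along the optical axis (not along the pixel's ray), 0 where there is no reading.
- optics.calibration(name): a dict with "mtx" (3x3 intrinsics, pixels), "k1" (the pictures are not rectified: a ray, as slopes to the right and down, at radius r is drawn at 1 + k1 r^2 times it, then the intrinsics apply), "position" and "orientation" of the camera in the world. Camera axes: x right, y down, z forward; pixel columns grow to the right and rows downward; lengths in m; the calibration is good to about 2 mm. A picture is of the moment at which its call begins: read the wrist's pose just before it. calibration takes no time and is no camera call; for the wrist camera it gives the pose at the moment of the call.
- r.finish_job(): hands the job in, once; it reports no verdict.
Trained networks look in the newest picture that a camera, given by its name, has taken for a name from the list of things; names that differ only in an ending like _2 or _b are one class to them, and where a whole thing is asked for, a point or a joint stands for the part that bears it (a point fixed in the world has none). Each returns a list of dicts, best first, with "p" (0 to 1); they miss things now and then, are a little off and sometimes report something else, mostly with a low value. They report only what shows in the picture. A call takes as long as a camera call. They do not tell look-alikes from the thing itself.
- nets.find_in(query, camera): "box" ([left, top, width, height] in pixels, round what is visible of it).
- nets.cut_out(query, camera): "mask" (384x512 bool, what is visible of it) and "box" ([left, top, width, height] in pixels, round what is visible of it).
- nets.pinpoint(query, camera): "point" ([column, row] in pixels: a listed point, or the origin of a listed thing).
The state is a dict: "clock": time; "q": joint angles; "joint_vel": joint speeds; "joint_efforts": joint torques, N m; "ee_pos": TCP position; "ee_rot": TCP orientation; "force": force on the tool from outside, world axes, zero at the start; "wrist_torque": the same for the moment, N m; "gripper_width": finger opening in m.
Only numpy, scipy, OpenCV 4.12 (cv2) and the standard library are available. Lean on these libraries where they do the work, as an engineer would, in place of code of your own. Each camera call takes 0.05 s, during which the arm holds its last target.

## Working session

There is one attempt and no reset: what is moved stays moved. The work goes in short steps, Python scripts to look and compute and a tool call to move; the robot and the scene stay as the last step left them, time stands still between calls to the robot, and variables do not carry over. Pictures are saved under pics/ and viewed, and the job is handed in when it is done.

Besides the shell and the picture viewer there is one more tool, called by a JSON object that holds its "op" and its "data", one argument or row to a line. drive_tool: Moves the arm, as the interface text tells. Its arguments: {"type":"object","properties":{"series":{"type":"array"},"grip":{"type":"number"},"newtons":{"type":"number"}},"required":["series"]}

```bash
mkdir -p pics; ls; python3 - <<'E'
from station import status, optics, r, nets
import cv2,numpy as np
s=status.state()
for k,v in s.items(): print(k,np.round(v,3).tolist())
for c in ["scene","top"]:
    p,d=optics.grab_frame(c); cv2.imwrite(f"pics/{c}0.png",p); np.save(f"pics/{c}0.npy",d)
    print(c,optics.calibration(c))
    for q in ["adapter_a","probe_tip","analyser","reagent","vial_1","plate_top"]:
        print(q,[(np.round(x["point"]).tolist(),round(x["p"],2)) for x in nets.pinpoint(q,c)],[(np.round(x["box"]).tolist(),round(x["p"],2)) for x in nets.find_in(q,c)])
E
```

```text
pics
clock 0.0
q [-78.862, 17.957, 85.855, 0.001, 76.261, -12.8]
joint_vel [-0.017, -0.126, -0.015, 0.081, -0.044, 0.016]
joint_efforts [0.001, -41.227, -25.974, -0.0, 0.004, -0.0]
ee_pos [0.213, -0.48, 0.231]
ee_rot [[0.914, 0.406, -0.0], [0.406, -0.914, 0.001], [0.0, -0.001, -1.0]]
force [-0.194, 0.31, -0.149]
wrist_torque [0.041, 0.012, 0.014]
gripper_width 0.085
scene {'mtx': array([[376.29775811,   0.        , 257.20943116],
       [  0.        , 376.29775811, 192.12008673],
       [  0.        ,   0.        ,   1.        ]]), 'k1': -0.03915401826475637, 'position': array([1.16311749, 0.12970509, 0.77660242]), 'orientation': array([[-0.17083427,  0.71624418, -0.67661652],
       [ 0.98522502,  0.13263435, -0.10835032],
       [ 0.01213731, -0.68512948, -0.72832018]])}
adapter_a [([101.0, 233.0], 0.86), ([168.0, 200.0], 0.85), ([373.0, 238.0], 0.68), ([132.0, 189.0], 0.63), ([247.0, 202.0], 0.61), ([151.0, 238.0], 0.56)] [([237.0, 193.0, 23.0, 14.0], 0.96), ([117.0, 182.0, 32.0, 20.0], 0.68), ([91.0, 217.0, 31.0, 29.0], 0.67), ([134.0, 229.0, 34.0, 19.0], 0.63), ([154.0, 190.0, 2
[... 742 characters left out ...]
39 ,  0.01696998],
       [-0.01526219, -0.12771919, -0.99169293]])}
adapter_a [([342.0, 206.0], 0.79), ([378.0, 210.0], 0.78), ([339.0, 158.0], 0.69), ([268.0, 216.0], 0.55), ([383.0, 159.0], 0.52)] [([364.0, 202.0, 30.0, 12.0], 0.76), ([330.0, 195.0, 24.0, 19.0], 0.55), ([376.0, 149.0, 16.0, 24.0], 0.53), ([256.0, 208.0, 24.0, 11.0], 0.49)]
probe_tip [] []
analyser [([157.0, 201.0], 0.85)] [([0.0, 37.0, 165.0, 185.0], 0.94)]
reagent [([244.0, 151.0], 0.72)] [([231.0, 136.0, 25.0, 26.0], 0.69)]
vial_1 [([360.0, 251.0], 0.61), ([326.0, 260.0], 0.5)] [([323.0, 257.0, 12.0, 11.0], 0.67), ([356.0, 249.0, 11.0, 13.0], 0.41)]
plate_top [([284.0, 143.0], 0.92)] [([262.0, 128.0, 44.0, 35.0], 0.78)]
```

```bash
python3 - <<'E'
import cv2
p=cv2.imread("pics/top0.png"); cv2.imwrite("pics/top0c.png",cv2.resize(p[120:290,240:440],None,fx=4,fy=4*0.85,interpolation=cv2.INTER_CUBIC)[:600])
p=cv2.imread("pics/scene0.png"); cv2.imwrite("pics/scene0c.png",cv2.resize(p,(800,600),interpolation=cv2.INTER_CUBIC))
E
```

```text
(no output)
```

View pics/scene0c.png

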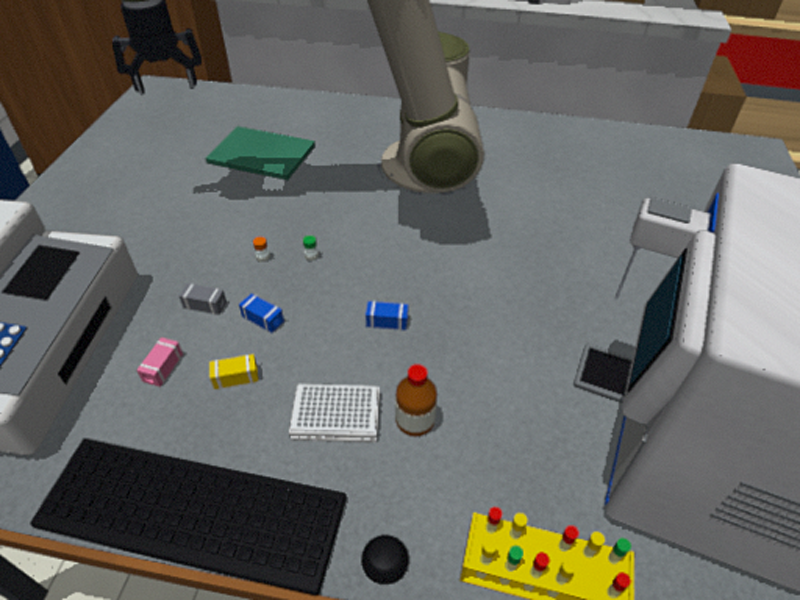

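View pics/top0.png

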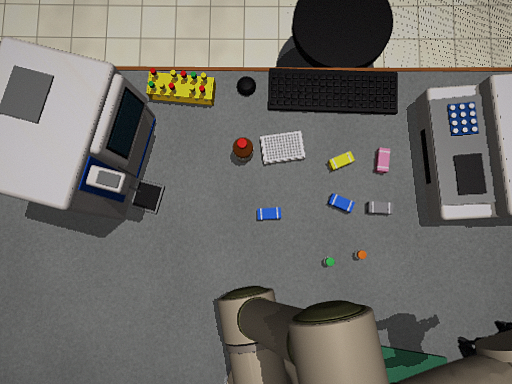

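View pics/top0c.png

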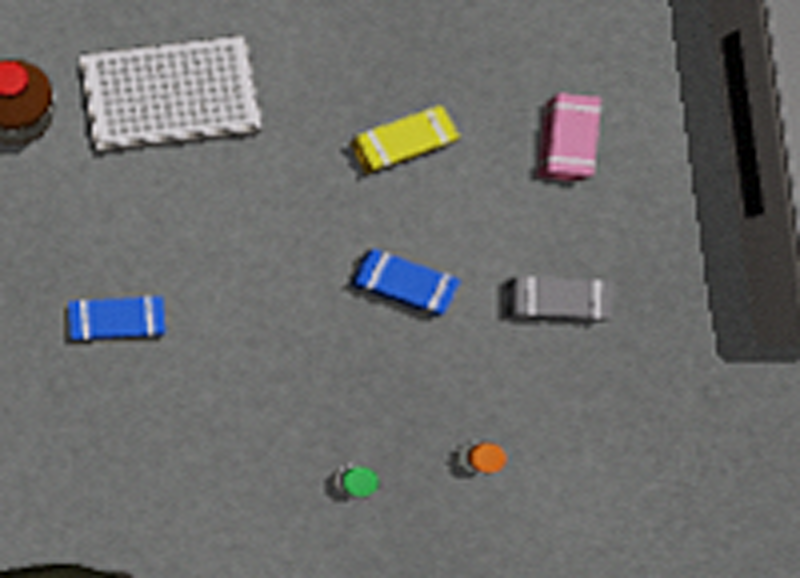

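Candidates (top picture): blue (268,214), blue (341,203), and the look-alikes grey (379,208), yellow (342,160) and pink (383,160). I choose the isolated blue one at (268,214); the probe tip is near (395,190) in the scene picture.

```bash
cat > h.py <<'E'
import numpy as np, cv2
def ray(cal,uv):
    K=cal["mtx"];k=cal["k1"]
    uv=np.atleast_2d(np.asarray(uv,float))
    xy=cv2.undistortPoints(uv.reshape(-1,1,2),K,np.array([k,0,0,0,0.])).reshape(-1,2)
    return np.c_[xy,np.ones(len(xy))]
def pt(cal,uv,d):
    return (ray(cal,uv)*np.reshape(d,(-1,1)))@cal["orientation"].T+cal["position"]
def onplane(cal,uv,z):
    w=ray(cal,uv)@cal["orientation"].T
    return cal["position"]+w*((z-cal["position"][2])/w[:,2:])
def proj(cal,P):
    c=(np.atleast_2d(P)-cal["position"])@cal["orientation"]
    s=c[:,:2]/c[:,2:]; s=s*(1+cal["k1"]*(s**2).sum(1,keepdims=True))
    return s@cal["mtx"][:2,:2].T+cal["mtx"][:2,2]
E
python3 - <<'E'
from h import *
from station import optics
ct=optics.calibration("top");cs=optics.calibration("scene")
for c,cal in (("top",ct),("scene",cs)):
    p=cv2.imread(f"pics/{c}0.png");d=np.load(f"pics/{c}0.npy")
    hsv=cv2.cvtColor(p,cv2.COLOR_BGR2HSV)
    m=cv2.inRange(hsv,(108,150,60),(125,255,255))
    n,l,st,ce=cv2.connectedComponentsWithStats(m)
    m2=cv2.morphologyEx(m,cv2.MORPH_CLOSE,np.ones((5,5),np.uint8))
    n,l,st,ce=cv2.connectedComponentsWithStats(m2)
    for i in range(1,n):
        if st[i][4]<60: continue
        v,u=np.nonzero((l==i)&(d>0)); P=pt(cal,np.c_[u,v],d[v,u]); t=P[P[:,2]>P[:,2].max()*.0+.026]
        print(c,st[i],ce[i].round(1),P.mean(0).round(3),P[:,2].max().round(3),len(t))
        if 50<len(t)<900:
            (cx,sz,a)=cv2.minAreaRect((t[:,:2]*1000).astype(np.float32)); print("  rect",np.round(cx,1),np.round(sz,1),a,t[:,2].mean())
# analyser tray & head
d=np.load("pics/top0.npy"); v,u=np.mgrid[160:230,60:180]; P=pt(ct,np.c_[u.ravel(),v.ravel()],d[v,u].ravel())
t=P[(P[:,2]>.006)&(P[:,2]<.02)]; print("tray",len(t),cv2.minAreaRect((t[:,:2]*1000).astype(np.float32)))
t=P[(P[:,2]>.27)&(P[:,2]<.36)]; print("arm?",len(t),cv2.minAreaRect((t[:,:2]*1000).astype(np.float32)),np.histogram(t[:,2],8))
d=np.load("pics/scene0.npy"); v,u=np.mgrid[150:200,385:412]; P=pt(cs,np.c_[u.ravel(),v.ravel()],d[v,u].ravel())
t=P[(P[:,2]>.15)&(P[:,2]<.27)]; print(len(t)); print(np.c_[t][::3].round(3))
print(onplane(cs,[[395,190],[399,190]],.17))
p=cv2.imread("pics/scene0.png")[130:240,350:460]; cv2.imwrite("pics/probe0.png",cv2.resize(p,None,fx=5,fy=5,interpolation=cv2.INTER_NEAREST))
E
```

```text
top [448 102  30  34 755] [462.8 119.3] [ 0.754 -0.533  0.13 ] 0.141 753
  rect [ 757.8 -534.3] [89.1 70.7] 4.186061382293701 0.13033596286486385
top [136 118  19  59  69] [145.1 147.1] [0.691 0.371 0.036] 0.04 69
  rect [691.6 370.6] [  5.  185.8] 76.33106231689453 0.03600272624413392
top [ 78 156  13  34  83] [ 84.  171.9] [0.556 0.405 0.351] 0.356 83
  rect [555.3 406. ] [ 4.3 76.5] 76.28718566894531 0.35120220015778864
top [329 194  26  18 258] [341.3 202.5] [ 0.53  -0.219  0.032] 0.039 252
  rect [ 530.8 -219.5] [70.  32.5] 66.68374633789062 0.0321891256074617
top [257 207  24  13 262] [268.7 213.2] [ 0.496 -0.005  0.031] 0.039 240
  rect [496.8  -4.9] [30.  69.4] 4.738405227661133 0.03260112734075364
scene [453 124   7  24  82] [456.3 135.9] [0.558 0.405 0.35 ] 0.354 82
  rect [557.1 405.9] [ 3.8 74.1] 75.77462768554688 0.3502227739246732
scene [153 188  29  24 396] [167.  199.8] [ 0.537 -0.215  0.026] 0.036 264
  rect [ 532.6 -218. ] [71.7 34.7] 69.11602783203125 0.03170892575352122
scene [234 193  27  18 406] [247.2 201.3] [ 0.504 -0.002  0.026] 0.036 271
  rect [498.4  -2.6]
[... 474 characters left out ...]
y([0.27006375, 0.28130158, 0.29253941, 0.30377725, 0.31501508,
       0.32625291, 0.33749074, 0.34872857, 0.3599664 ]))
72
[[0.542 0.336 0.27 ]
 [0.544 0.344 0.269]
 [0.539 0.34  0.259]
 [0.54  0.34  0.257]
 [0.54  0.342 0.255]
 [0.543 0.339 0.251]
 [0.541 0.341 0.247]
 [0.542 0.34  0.242]
 [0.543 0.34  0.24 ]
 [0.541 0.338 0.233]
 [0.544 0.34  0.232]
 [0.542 0.342 0.227]
 [0.541 0.34  0.22 ]
 [0.542 0.34  0.219]
 [0.54  0.339 0.21 ]
 [0.542 0.339 0.209]
 [0.542 0.342 0.207]
 [0.54  0.34  0.199]
 [0.541 0.34  0.197]
 [0.543 0.341 0.195]
 [0.542 0.338 0.188]
 [0.543 0.341 0.186]
 [0.541 0.342 0.181]
 [0.541 0.34  0.174]]
[[0.53663888 0.34336182 0.17      ]
 [0.53496678 0.35237335 0.17      ]]
```

View pics/probe0.png

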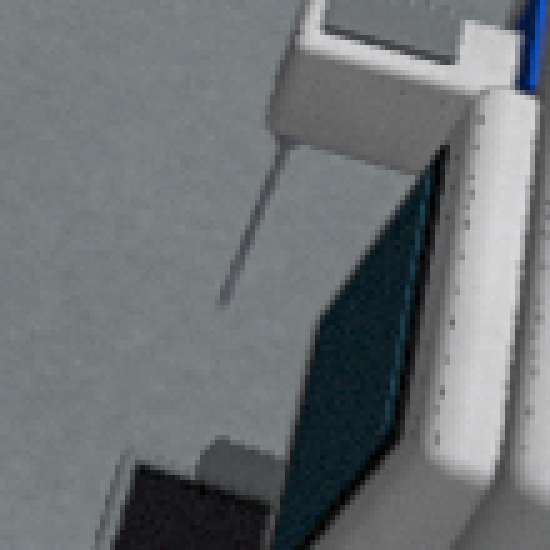

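```bash
cat >> h.py <<'E'
from scipy.spatial.transform import Rotation as Ro
def fkR(q):
    return (Ro.from_euler("ZYZYZ",[q[0],q[1]+q[2],q[3],q[4],q[5]],degrees=True)*Ro.from_euler("z",90,degrees=True)) if 0 else (Ro.from_euler("z",q[0],degrees=True)*Ro.from_euler("y",q[1]+q[2],degrees=True)*Ro.from_euler("ZYZ",q[3:],degrees=True)*Ro.from_euler("z",90,degrees=True))
def wrist(R,q1,A):
    M=Ro.from_euler("y",-A,degrees=True)*Ro.from_euler("z",-q1,degrees=True)*R*Ro.from_euler("z",-90,degrees=True)
    return M.as_euler("ZYZ",degrees=True)
E
python3 - <<'E'
from h import *
from station import status,r
s=status.state(); print(fkR(s["q"]).as_matrix().round(3), r.tcp_to_grasp)
for phi in (60,76,95):
  for up in (1,-1):
    z=np.array([np.cos(np.radians(phi)),np.sin(np.radians(phi)),0]);x=np.array([0,0,up]);R=Ro.from_matrix(np.c_[x,np.cross(z,x),z])
    for q1,A in ((6,95),(6,115),(10,130)): print(phi,up,q1,A,wrist(R,q1,A).round(0))
E
```

```text
[[ 0.914  0.406  0.   ]
 [ 0.406 -0.914  0.   ]
 [ 0.    -0.    -1.   ]] 0.0187
60 1 6 95 [94. 54. -6.]
60 1 6 115 [107.  58. -30.]
60 1 10 130 [118.  61. -48.]
60 -1 6 95 [ 94.  54. 174.]
60 -1 6 115 [107.  58. 150.]
60 -1 10 130 [118.  61. 132.]
76 1 6 95 [92. 70. -5.]
76 1 6 115 [ 99.  72. -26.]
76 1 10 130 [106.  72. -43.]
76 -1 6 95 [ 92.  70. 175.]
76 -1 6 115 [ 99.  72. 154.]
76 -1 10 130 [106.  72. 137.]
95 1 6 95 [90. 89. -5.]
95 1 6 115 [ 90.  89. -25.]
95 1 10 130 [ 93.  86. -40.]
95 -1 6 95 [ 90.  89. 175.]
95 -1 6 115 [ 90.  89. 155.]
95 -1 10 130 [ 93.  86. 140.]
```

{"op": "drive_tool", "data": {
  "series": [
    [0.8,-0.56,0,0,0,0],
    [0.9,-0.64,0,0,0,0],
    [0.9,-0.64,0,0,0,0],
    [0.9,-0.64,0,0,0,0],
    [0.9,-0.64,0,0,0,0],
    [0.9,-0.64,0,0,0,0],
    [0.9,-0.64,0,0,0,0],
    [0.9,-0.64,0,0,0,0],
    [0.9,-0.64,0,0,0,0],
    [0.9,-0.64,0,0,0,0],
    [0,0,0.2,0,0,-0.82],
    [0,0,0.2,0,0,-0.82],
    [0,0,0.2,0,0,-0.82],
    [0,0,0.2,0,0,-0.82],
    [0,0,0.2,0,0,-0.82],
    [0,0,0,0,0,-0.82],
    [0,0,0,0,0,-0.82],
    [0,0,0,0,0,-0.82],
    [0,0,0,0,0,-0.82],
    [0,0,0,0,0,-0.82]
  ],
  "grip": -1
}}

```text
clock: 3.8
ee_pos: [0.4915, -0.0105, 0.1813]
ee_rot: [[-0.081, 0.997, 0.0], [0.997, 0.081, -0.0], [-0.0, 0.0, -1.0]]
force: [-0.5, -0.0, -0.0]
gripper_width: 0.0856
```

```bash
python3 - <<'E'
from h import *
from station import status,optics,nets
p,d=optics.grab_frame("wrist");cal=optics.calibration("wrist")
cv2.imwrite("pics/w1.png",p)
s=status.state()
for k in ("clock","q","ee_pos","ee_rot","force"): print(k,np.round(s[k],4).tolist())
hsv=cv2.cvtColor(p,cv2.COLOR_BGR2HSV)
m=cv2.morphologyEx(cv2.inRange(hsv,(108,150,60),(125,255,255)),cv2.MORPH_CLOSE,np.ones((15,15),np.uint8))
n,l,st,ce=cv2.connectedComponentsWithStats(m)
for i in range(1,n):
    if st[i][4]<300: continue
    v,u=np.nonzero((l==i)&(d>0)); P=pt(cal,np.c_[u,v],d[v,u]); t=P[(P[:,2]>.028)&(P[:,2]<.04)]
    print(st[i],len(t))
    if len(t)>50: print(cv2.minAreaRect((t[:,:2]*1000).astype(np.float32)),t[:,2].mean())
E
```

```text
clock 3.85
q [-14.9048, 16.4174, 95.6804, -0.0013, 67.8956, -19.8187]
ee_pos [0.4915, -0.0105, 0.1813]
ee_rot [[-0.0857, 0.9963, 0.0001], [0.9963, 0.0857, -0.0001], [-0.0001, 0.0001, -1.0]]
force [-0.232, -0.3319, 0.4969]
[ 246  143   29   64 1820] 1743
((497.8443603515625, -5.446266174316406), (31.863801956176758, 70.18086242675781), 4.599952697753906) 0.031216113878072885
```

View pics/w1.png

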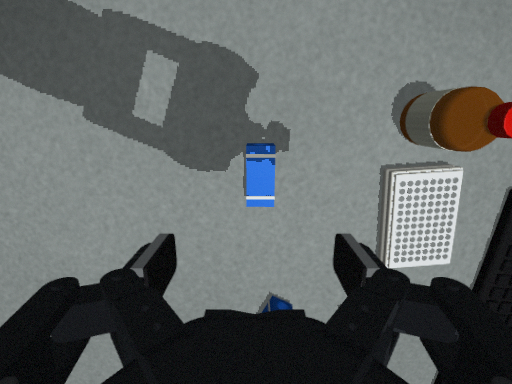

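{"op": "drive_tool", "data": {
  "series": [
    [0.11,0.13,0.5,0,0,0],
    [0,0,0.7,0,0,0],
    [0,0,0.7,0,0,0],
    [0,0,0.6,0,0,0],
    [0,0,0.5,0,0,0],
    [0,0,0.3,0,0,0],
    [0,0,0.14,0,0,0],
    [0,0,0.1,0,0,0],
    [0,0,0,0,0,0],
    [0,0,0,0,0,0]
  ]
}}

```text
clock: 5.1
ee_pos: [0.4979, -0.0046, 0.0048]
ee_rot: [[-0.077, 0.997, 0.001], [0.997, 0.077, -0.0], [-0.0, 0.001, -1.0]]
force: [-0.7, -0.2, 0.0]
gripper_width: 0.0855
```

{"op": "drive_tool", "data": {
  "series": [
    [0,0,0,0,0,0],
    [0,0,0,0,0,0],
    [0,0,0,0,0,0],
    [0,0,0,0,0,0],
    [0,0,0,0,0,0],
    [0,0,0,0,0,0],
    [0,0,0,0,0,0],
    [0,0,0,0,0,0]
  ],
  "grip": 1,
  "newtons": 50
}}

```text
clock: 6.1
ee_pos: [0.4978, -0.0045, 0.0045]
ee_rot: [[-0.077, 0.997, 0.0], [0.997, 0.077, -0.0], [-0.0, 0.0, -1.0]]
force: [-0.5, -1.0, 5.1]
gripper_width: 0.0316
```

{"op": "drive_tool", "data": {
  "series": [
    [0,0,-0.2,0,0,0],
    [0,0,-0.4,0,0,0],
    [0,0,-0.7,0,0,0],
    [0,0,-0.7,0,0,0],
    [0,0,-0.7,0,0,0],
    [0,0,-0.7,0,0,0],
    [0,0,-0.7,0,0,0],
    [0.5,0,-0.7,0,0,0],
    [0.7,0,0,0,0,0],
    [0.7,0,0,0,0,0],
    [0.3,0,0,0,0,0],
    [0,0,0,0,0,0],
    [0,0,0,0,0,0]
  ]
}}

```text
clock: 7.72
ee_pos: [0.4892, 0.1043, 0.2442]
ee_rot: [[-0.076, 0.997, -0.0], [0.997, 0.076, -0.0], [-0.0, -0.0, -1.0]]
force: [1.3, -0.4, -0.9]
gripper_width: 0.0308
```

{"op": "drive_tool", "data": {
  "series": [
    [0,0,0,0,0.6,0],
    [0,0,0,0,0.8,0],
    [0,0,0,0,0.8,0],
    [0,0,0,0,0.8,0],
    [0,0,0,0,0.8,0],
    [0,0,0,0,0,0]
  ]
}}

```text
clock: 8.48
ee_pos: [0.4893, 0.1032, 0.2435]
ee_rot: [[-0.061, 0.997, -0.041], [0.84, 0.073, 0.538], [0.539, -0.002, -0.842]]
force: [-0.5, 0.0, 0.1]
gripper_width: 0.0312
```

```bash
python3 - <<'E'
from station import status
import numpy as np
s=status.state()
for k in ("clock","q","ee_pos","ee_rot","force"): print(k,np.round(s[k],4).tolist())
E
```

```text
clock 8.475
q [-17.3171, 16.2878, 92.3659, 30.1752, 85.374, -27.7685]
ee_pos [0.4893, 0.1032, 0.2435]
ee_rot [[-0.0608, 0.9973, -0.041], [0.84, 0.0734, 0.5376], [0.5392, -0.0018, -0.8422]]
force [-0.5003, 0.0165, 0.1283]
```

{"op": "drive_tool", "data": {
  "series": [
    [0,0,0,0,0.65,0],
    [0,0,0,0,0.8,0],
    [0,0,0,0,0.8,0],
    [0,0,0,0,0.8,0],
    [0,0,0,0,0.8,0],
    [0,0,0,0,0.8,0],
    [0,0,0,0,0.8,0],
    [0,0,0,0,0.8,0],
    [0,0,0,0,0.45,0],
    [0,0,0,0,0,0],
    [0,0,0,0,0,0]
  ]
}}

```text
clock: 9.85
ee_pos: [0.4892, 0.1053, 0.2447]
ee_rot: [[-0.001, 0.997, -0.078], [-0.002, 0.078, 0.997], [1.0, 0.001, 0.002]]
force: [-0.3, -0.2, -0.1]
gripper_width: 0.0312
```

```bash
python3 - <<'E'
from h import *
from station import status,optics
s=status.state()
for k in ("clock","q","ee_pos","ee_rot","force","wrist_torque"): print(k,np.round(s[k],4).tolist())
cal=optics.calibration("scene")
p,d=optics.grab_frame("scene");np.save("pics/s2.npy",d);cv2.imwrite("pics/s2.png",cv2.resize(p,(800,600)))
u,v=proj(cal,s["ee_pos"])[0].astype(int);print(u,v)
cv2.imwrite("pics/s2c.png",cv2.resize(p[v-50:v+50,u-50:u+50],None,fx=6,fy=6,interpolation=cv2.INTER_NEAREST))
E
```

```text
clock 9.85
q [-29.0022, 36.8747, 98.0052, 65.0641, 113.0625, -50.0788]
ee_pos [0.4892, 0.1053, 0.2447]
ee_rot [[-0.0009, 0.997, -0.0777], [-0.0016, 0.0777, 0.997], [1.0, 0.001, 0.0015]]
force [-0.3418, -0.2124, -0.0923]
wrist_torque [-0.6562, -0.0307, -0.0173]
294 138
```

View pics/s2.png

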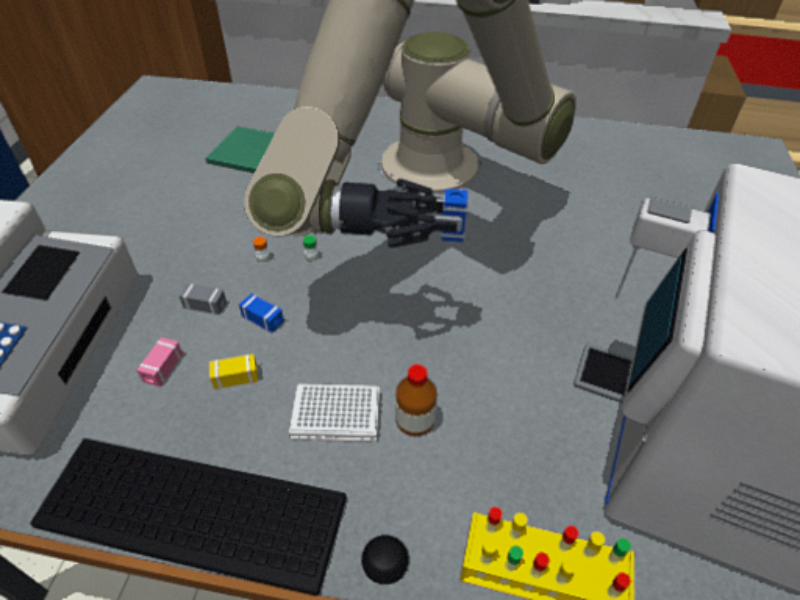

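View pics/s2c.png

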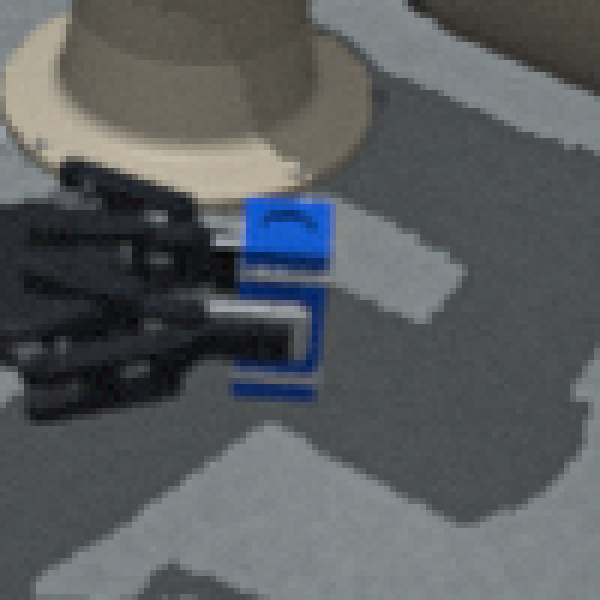

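The adapter stands upright at (455,205) in the 800-px scene view. Its top face shows only a thin dark arc, which suggests the shallow foot. I'll check that against the depth.

```bash
python3 - <<'E'
from h import *
from station import optics
cal=optics.calibration("scene");d=np.load("pics/s2.npy")
# crop origin: u-50=244, v-50=88 ; top face crop (248..328,200..270)/6
for v in range(120,135):
    row=[]
    for u in range(284,300):
        P=pt(cal,[[u,v]],[d[v,u]])[0]; row.append("%4d"%(P[2]*1000))
    print(v,*row)
E
```

```text
120    8   10   10   10    7    9    6    3    3    5    0    1    0    2    0    0
121    7  280  279  280  279  279  278  278  280  280    0   -1    0    1    1    0
122    2  279  279  279  280  279  280  280  280  279  279  278  280  279  280  279
123   -2  278  279  279  278  280  278  277  277  278  279  280  278  280  278  278
124    0  279  278  279  280  276  274  277  273  275  278  277  279  279  280  281
125    0  277  280  279  274  275  275  274  275  277  273  275  278  278  279  280
126    1  280  279  277  276  277  274  274  276  274  276  274  276  279  279  280
127  250  280  279  279  280  276  275  274  275  275  277  276  279  279  281  278
128  255  278  278  280  280  279  279  279  278  279  280  279  279  279  279  280
129  270  279  278  278  279  279  278  279  280  278  280  280  278  280  279  279
130  269  278  279  278  277  279  279  277  277  278  278  278  277  278  279  278
131  271  275  273  273  275  276  276  274  275  274  275  276  276  277  276   -1
132  271  272  272  272  272  273  272  273  274  272  275  273  275  274  274    0
133  270  270  268  268  271  270  270  269  269  271  270  271  272  272  271    0
134  266  268  267  267  266  267  268  267  269  269  268  269  268  268  269    2
```

Depth confirms it: the recess floor is 4 mm below the rim (275 against 279 mm), so the foot is up. I'll roll the tool 180° to bring the bore up.

{"op": "drive_tool", "data": {
  "series": [
    [0,0,0,0,0,0.6],
    [0,0,0,0,0,1],
    [0,0,0,0,0,1],
    [0,0,0,0,0,1],
    [0,0,0,0,0,1],
    [0,0,0,0,0,1],
    [0,0,0,0,0,1],
    [0,0,0,0,0,1],
    [0,0,0,0,0,1],
    [0,0,0,0,0,1],
    [0,0,0,0,0,1],
    [0,0,0,0,0,1],
    [0,0,0,0,0,1],
    [0,0,0,0,0,1],
    [0,0,0,0,0,1],
    [0,0,0,0,0,1],
    [0,0,0,0,0,1],
    [0,0,0,0,0,1],
    [0,0,0,0,0,1],
    [0,0,0,0,0,1]
  ]
}}

```text
clock: 12.4
ee_pos: [0.4891, 0.1053, 0.2448]
ee_rot: [[0.196, -0.978, -0.077], [0.017, -0.075, 0.997], [-0.98, -0.197, 0.002]]
force: [-0.1, 0.7, -1.4]
gripper_width: 0.0314
```

{"op": "drive_tool", "data": {
  "series": [
    [0,0,0,0,0,0.9],
    [0,0,0,0,0,0.44],
    [0,0,0,0,0,0],
    [0,0,0,0,0,0]
  ]
}}

```text
clock: 12.9
ee_pos: [0.4891, 0.1052, 0.2446]
ee_rot: [[0.002, -0.997, -0.077], [0.004, -0.077, 0.997], [-1.0, -0.003, 0.003]]
force: [0.8, -0.0, -1.0]
gripper_width: 0.0307
```

```bash
python3 - <<'E'
from h import *
from station import status,optics
s=status.state()
for k in ("clock","q","ee_pos","ee_rot","force","wrist_torque"): print(k,np.round(s[k],4).tolist())
cal=optics.calibration("scene")
p,d=optics.grab_frame("scene");np.save("pics/s3.npy",d)
u,v=proj(cal,s["ee_pos"])[0].astype(int);print(u,v)
cv2.imwrite("pics/s3c.png",cv2.resize(p[v-50:v+50,u-50:u+50],None,fx=6,fy=6,interpolation=cv2.INTER_NEAREST))
for v in range(120,135):
    print(v,*["%4d"%(pt(cal,[[u,v]],[d[v,u]])[0][2]*1000) for u in range(284,300)])
vv,uu=np.mgrid[115:140,280:305];P=pt(cal,np.c_[uu.ravel(),vv.ravel()],d[115:140,280:305].ravel())
t=P[(P[:,2]>.27)];t=t[t[:,2]>t[:,2].max()-.006];print(cv2.minAreaRect((t[:,:2]*1000).astype(np.float32)))
E
```

```text
clock 12.9
q [-29.0242, 36.9219, 98.0408, 65.1137, 113.1011, 129.7859]
ee_pos [0.4891, 0.1052, 0.2446]
ee_rot [[0.0023, -0.997, -0.0771], [0.0036, -0.0771, 0.997], [-1.0, -0.0025, 0.0034]]
force [0.7902, -0.0147, -0.961]
wrist_torque [-0.5694, -0.039, -0.0688]
294 138
120   11    8   10    8    9    8    6    4    4    1    0    0    0    3    1    0
121    8  280  280  279  280  278  278  279  278  279  280  279  278  279    0    0
122    4  281  278  280  279  278  279  281  279  280  280  279  280  280  279  281
123    1  280  279  279  280  279  279  277  279  278  279  279  279  280  279  280
124    0  279  280  280  279  277  277  276  275  276  278  279  280  279  280  279
125   -1  279  279  280  276  273  272  273  271  274  273  277  278  281  280  281
126    0  278  280  280  271  272  270  270  270  271  272  274  278  279  280  280
127  250  279  281  279  279  269  268  267  267  269  268  271  280  280  279  280
128  270  279  280  279  281  281  280  280  279  279  280  281  280  280  281  279
129  272  280  280  281  280  279  280  280  280  279  280  279  279  281  279    0
130  271  277  279  276  278  279  278  277  278  277  279  280  279  278  280    0
131  274  275  274  274  275  276  275  276  276  277  276  278  276  276  275    0
132  272  271  271  271  776  271  273  274  273  274  273  273  272  274  275   -2
133  269  268  269  270  269  271  270  269  271  270  270  271  271  272  272    0
134  266  266  266  267  266  267  269  267  268  266  269  267  268  268  269   -2
((1163.117431640625, 129.705078125), (0.0, 0.0), 0.0)
```

View pics/s3c.png

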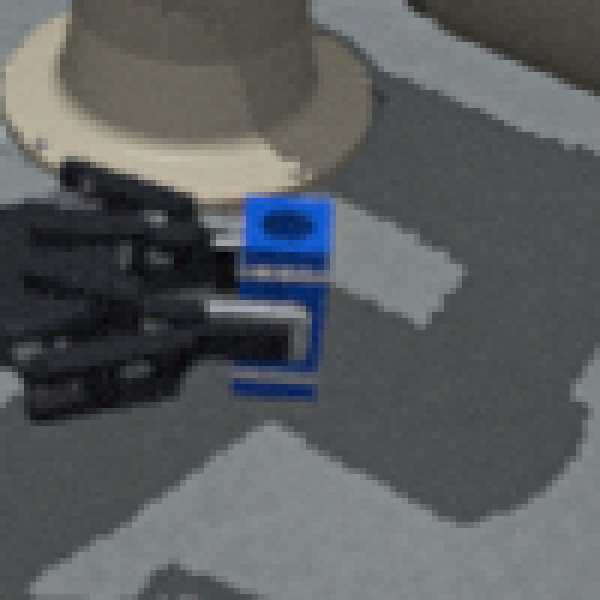

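The bore is now up: a dark hole at crop (288,222), with the far wall visible well below 4 mm. Next I'll measure the bore centre and the probe with the same camera.

```bash
python3 - <<'E'
from h import *
from station import optics
cal=optics.calibration("scene");d=np.load("pics/s3.npy")
vv,uu=np.mgrid[118:137,282:303];P=pt(cal,np.c_[uu.ravel(),vv.ravel()],d[118:137,282:303].ravel())
t=P[(P[:,2]>.2765)&(P[:,2]<.285)];print(len(t),cv2.minAreaRect((t[:,:2]*1000).astype(np.float32)),t[:,2].mean())
d0=np.load("pics/scene0.npy");vv,uu=np.mgrid[150:200,385:412];P=pt(cal,np.c_[uu.ravel(),vv.ravel()],d0[150:200,385:412].ravel())
t=P[(P[:,2]>.15)&(P[:,2]<.25)];print(np.median(t,0),t[:,2].min())
ct=optics.calibration("top")
print("bottle/vials",onplane(ct,[[244,151]],0),onplane(ct,[[360,251],[326,260]],.02))
E
```

```text
126 ((490.268798828125, 96.3699951171875), (35.47622299194336, 30.912900924682617), 7.096579074859619) 0.2796479696867941
[0.54164331 0.34005654 0.21149886] 0.17148908980170807
bottle/vials [[0.69077461 0.07289582 0.        ]] [[ 0.38887134 -0.27444404  0.02      ]
 [ 0.36110026 -0.17473335  0.02      ]]
```

{"op": "drive_tool", "data": {
  "series": [
    [0,-0.09,0.23,0,0,0],
    [0,-0.18,0.47,0,0,0],
    [0,-0.18,0.47,0,0,0],
    [0,-0.18,0.47,0,0,0],
    [0,-0.18,0.47,0,0,0],
    [0,-0.18,0.47,0,0,0],
    [0,-0.18,0.47,0,0,0],
    [0,-0.09,0.23,0,0,0],
    [0.2,0,0,0,0,0],
    [0.4,0,0,0,0,0],
    [0.4,0,0,0,0,0],
    [0.4,0,0,0,0,0],
    [0.4,0,0,0,0,0],
    [0.4,0,0,0,0,0],
    [0.4,0,0,0,0,0],
    [0.2,0,0,0,0,0],
    [0,0,0,0,0,0],
    [0,0,0,0,0,0]
  ]
}}

```text
clock: 15.2
ee_pos: [0.5395, 0.2741, 0.1055]
ee_rot: [[0.001, -0.997, -0.077], [0.004, -0.077, 0.997], [-1.0, -0.002, 0.004]]
force: [0.2, 0.2, -0.1]
gripper_width: 0.0316
```

```bash
python3 - <<'E'
from h import *
from station import status,optics
s=status.state()
for k in ("clock","q","ee_pos","ee_rot","force","wrist_torque"): print(k,np.round(s[k],4).tolist())
p,d=optics.grab_frame("scene");cv2.imwrite("pics/s4.png",cv2.resize(p,(800,600)))
p,d=optics.grab_frame("wrist");np.save("pics/w4.npy",d);cv2.imwrite("pics/w4.png",p)
E
```

```text
clock 15.2
q [-9.9992, 54.5423, 91.4872, 78.1077, 98.1941, 123.0579]
ee_pos [0.5395, 0.2741, 0.1055]
ee_rot [[0.0012, -0.997, -0.0768], [0.0043, -0.0768, 0.997], [-1.0, -0.0015, 0.0042]]
force [0.2221, 0.2081, -0.1042]
wrist_torque [-0.5895, -0.024, -0.0412]
```

View pics/s4.png

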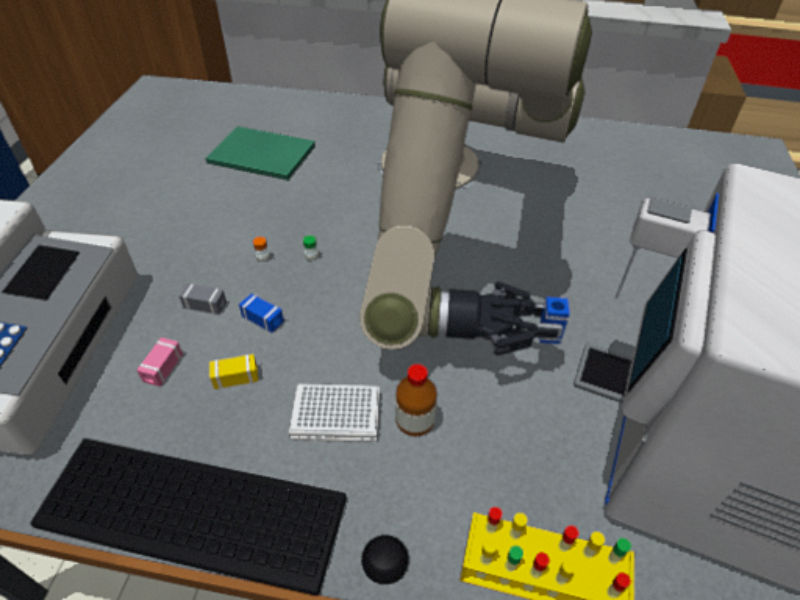

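View pics/w4.png

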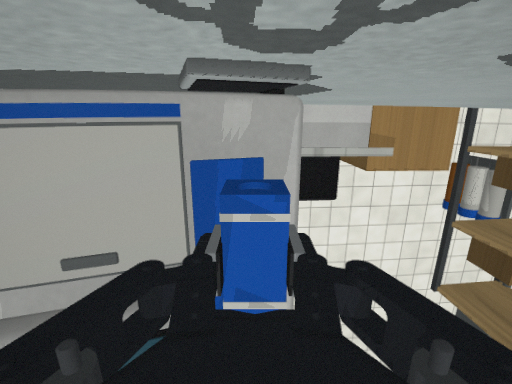

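{"op": "drive_tool", "data": {
  "series": [
    [0,-0.02,0.23,0,0,0],
    [0,-0.03,0.4,0,0,0],
    [0,-0.03,0.4,0,0,0],
    [0,-0.03,0.3,0,0,0],
    [0,0,0.2,0,0,0],
    [0,0,0,0,0,0],
    [0,0,0,0,0,0],
    [0,0,0,0,0,0]
  ]
}}

```text
clock: 16.3
ee_pos: [0.5392, 0.3503, 0.1054]
ee_rot: [[0.0, -0.997, -0.076], [0.004, -0.076, 0.997], [-1.0, -0.001, 0.004]]
force: [-0.5, -0.2, -0.5]
gripper_width: 0.0315
```

```bash
python3 - <<'E'
from h import *
from station import status,optics
s=status.state()
for k in ("clock","q","ee_pos","ee_rot","force","wrist_torque"): print(k,np.round(s[k],4).tolist())
cal=optics.calibration("scene")
p,d=optics.grab_frame("scene");np.save("pics/s5.npy",d)
u,v=proj(cal,s["ee_pos"])[0].astype(int);print(u,v)
cv2.imwrite("pics/s5c.png",cv2.resize(p[v-75:v+25,u-50:u+50],None,fx=6,fy=6,interpolation=cv2.INTER_NEAREST))
vv,uu=np.mgrid[v-75:v+25,u-50:u+50];P=pt(cal,np.c_[uu.ravel(),vv.ravel()],d[v-75:v+25,u-50:u+50].ravel())
ok=(np.abs(P[:,0]-.54)<.03)&(np.abs(P[:,1]-.34)<.03)
t=P[ok&(P[:,2]>.1375)&(P[:,2]<.145)];print("top",len(t),cv2.minAreaRect((t[:,:2]*1000).astype(np.float32)),t[:,2].mean())
t=P[ok&(P[:,2]>.16)&(P[:,2]<.25)];print("probe",np.median(t,0),t[:,2].min())
p,d=optics.grab_frame("top");cal=optics.calibration("top");u,v=proj(cal,s["ee_pos"])[0].astype(int)
cv2.imwrite("pics/t5c.png",cv2.resize(p[v-40:v+40,u-50:u+50],None,fx=6,fy=6,interpolation=cv2.INTER_NEAREST))
E
```

```text
clock 16.3
q [-2.114, 55.0361, 90.1254, 84.8133, 93.8935, 124.642]
ee_pos [0.5392, 0.3503, 0.1054]
ee_rot [[0.0003, -0.9971, -0.0761], [0.0042, -0.0761, 0.9971], [-1.0, -0.0006, 0.0042]]
force [-0.4783, -0.2323, -0.4599]
wrist_torque [-0.5833, -0.033, 0.0311]
390 209
top 129 ((540.4829711914062, 339.5087890625), (34.94984817504883, 32.883445739746094), 5.828287124633789) 0.14017704362800804
probe [0.54154569 0.33993665 0.2122834 ] 0.17342746956893607
```

View pics/s5c.png

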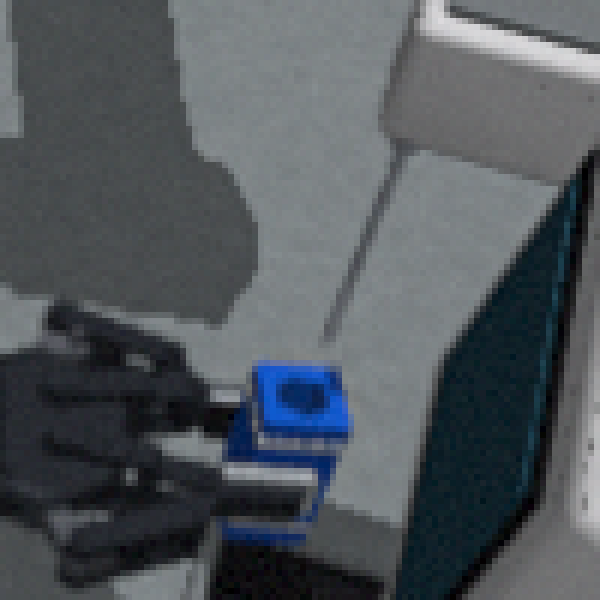

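View pics/t5c.png

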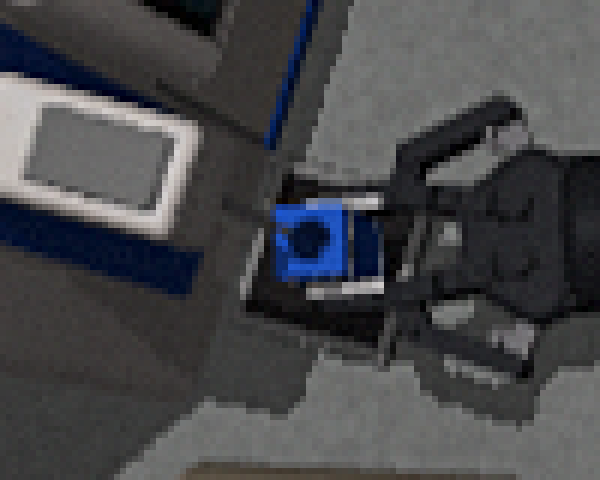

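The hole sits right under the extended probe line in both views, with axes agreeing within about 1 mm. I'll raise it in steps and watch the force.

{"op": "drive_tool", "data": {
  "series": [
    [-0.1,0,0,0,0,0],
    [-0.2,0,0,0,0,0],
    [-0.15,0,0,0,0,0],
    [-0.1,0,0,0,0,0],
    [-0.1,0,0,0,0,0],
    [-0.08,0,0,0,0,0],
    [-0.06,0,0,0,0,0],
    [0,0,0,0,0,0],
    [0,0,0,0,0,0]
  ]
}}

```text
clock: 17.52
ee_pos: [0.5389, 0.3507, 0.1447]
ee_rot: [[0.0, -0.997, -0.077], [0.004, -0.077, 0.997], [-1.0, -0.0, 0.004]]
force: [0.5, 0.1, -0.6]
gripper_width: 0.0308
```

```bash
python3 - <<'E'
from h import *
from station import status,optics
s=status.state()
for k in ("clock","ee_pos","force","wrist_torque"): print(k,np.round(s[k],4).tolist())
cal=optics.calibration("scene")
p,d=optics.grab_frame("scene")
u,v=proj(cal,s["ee_pos"])[0].astype(int);print(u,v)
cv2.imwrite("pics/s6c.png",cv2.resize(p[v-75:v+25,u-50:u+50],None,fx=6,fy=6,interpolation=cv2.INTER_NEAREST))
print(np.round(status.state()["force"],2))
E
```

```text
clock 17.525
ee_pos [0.5389, 0.3507, 0.1447]
force [0.4514, 0.1249, -0.5519]
wrist_torque [-0.6082, -0.0403, -0.0281]
395 198
[ 0.83 -0.48 -0.44]
```

View pics/s6c.png

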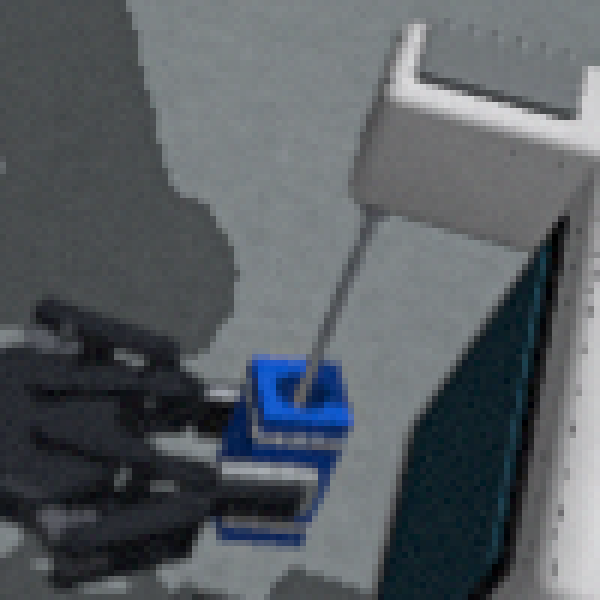

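The probe enters the mouth at crop (302,400), inside the bore, with no push-up force: top at about 180 mm, 10 mm past the tip. I'll continue to mid-depth.

{"op": "drive_tool", "data": {
  "series": [
    [-0.06,0,0,0,0,0],
    [-0.08,0,0,0,0,0],
    [-0.08,0,0,0,0,0],
    [-0.08,0,0,0,0,0],
    [-0.08,0,0,0,0,0],
    [-0.07,0,0,0,0,0],
    [-0.05,0,0,0,0,0],
    [0,0,0,0,0,0],
    [0,0,0,0,0,0],
    [0,0,0,0,0,0]
  ]
}}

```text
clock: 18.82
ee_pos: [0.5389, 0.3506, 0.1697]
ee_rot: [[0.0, -0.997, -0.077], [0.004, -0.077, 0.997], [-1.0, -0.0, 0.004]]
force: [-0.6, 0.1, -1.5]
gripper_width: 0.0308
```

```bash
python3 - <<'E'
from h import *
from station import status,optics
s=status.state()
for k in ("clock","ee_pos","ee_rot","force","wrist_torque","gripper_width"): print(k,np.round(s[k],4).tolist())
cal=optics.calibration("scene")
p,d=optics.grab_frame("scene")
u,v=proj(cal,s["ee_pos"])[0].astype(int)
vv,uu=np.mgrid[v-75:v+25,u-50:u+50];P=pt(cal,np.c_[uu.ravel(),vv.ravel()],d[v-75:v+25,u-50:u+50].ravel())
ok=(np.abs(P[:,0]-.54)<.03)&(np.abs(P[:,1]-.34)<.03)
t=P[ok&(P[:,2]>.2)&(P[:,2]<.2085)];print("top",len(t),np.mean(t,0),cv2.minAreaRect((t[:,:2]*1000).astype(np.float32)))
t=P[ok&(P[:,2]>.215)&(P[:,2]<.26)];print("probe",np.median(t,0))
cv2.imwrite("pics/s7c.png",cv2.resize(p[v-75:v+25,u-50:u+50],None,fx=6,fy=6,interpolation=cv2.INTER_NEAREST))
E
```

```text
clock 18.825
ee_pos [0.5389, 0.3506, 0.1697]
ee_rot [[0.0001, -0.997, -0.0769], [0.0042, -0.0769, 0.997], [-1.0, -0.0004, 0.0042]]
force [-0.6143, 0.1264, -1.5236]
wrist_torque [-0.582, -0.0551, -0.0324]
gripper_width 0.0308
top 148 [0.54237534 0.33973286 0.20416798] ((540.9024047851562, 340.1880187988281), (33.437747955322266, 32.96729278564453), 4.168132781982422)
probe [0.54142076 0.3401849  0.23779817]
```

View pics/s7c.png

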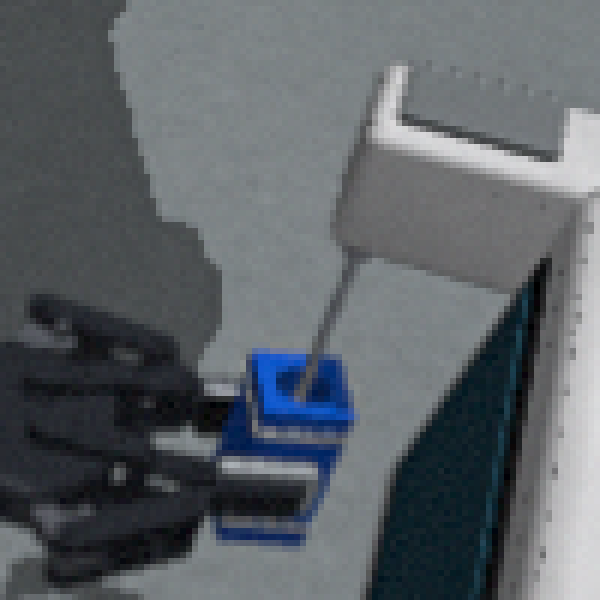

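{"op": "drive_tool", "data": {
  "series": [
    [0,0,0,0,0,0],
    [0,0,0,0,0,0],
    [0,0,0,0,0,0],
    [0,0,0,0,0,0]
  ]
}}

```text
clock: 19.38
ee_pos: [0.5389, 0.3506, 0.1699]
ee_rot: [[0.0, -0.997, -0.077], [0.004, -0.077, 0.997], [-1.0, -0.001, 0.004]]
force: [-0.4, 0.5, -1.0]
gripper_width: 0.0316
```

```bash
python3 - <<'E'
import numpy as np
from station import status,optics,r
for i in range(6):
    optics.grab_frame("top"); s=status.state(); print(np.round(s["force"],2),np.round(s["ee_pos"],4),np.round(s["wrist_torque"],3))
r.finish_job()
E
```

```text
[ 0.51 -0.3  -0.91] [0.5389 0.3506 0.1699] [-0.62  -0.041 -0.018]
[-0.2   0.52  0.23] [0.5389 0.3506 0.1698] [-0.612 -0.076  0.001]
[-0.8   0.69 -1.13] [0.5389 0.3505 0.1699] [-0.594 -0.046 -0.024]
[0.13 0.06 0.28] [0.5389 0.3505 0.1698] [-0.561 -0.083  0.048]
[-1.05  0.98 -0.97] [0.5389 0.3506 0.1699] [-0.642 -0.094 -0.043]
[ 0.89 -0.29 -1.92] [0.5389 0.3506 0.1699] [-0.584 -0.053  0.012]
the job is handed in; nothing more can be done
```

I handed the job in at about 19.7 s of the 72 s allowed, with the adapter held upright over the probe and the tip about halfway down the bore.

- **Pick and turn:** I picked the blue adapter that lay alone in the middle of the bench and turned it upright. The depth image showed the 4 mm foot recess on top, so I rolled it 180° before going near the probe. The shallow end therefore never touched the probe.
- **Final position:** The adapter's middle is at about z = 0.170 m, against a tip height of 0.170 m, and it stands within about 1° of vertical. In the scene camera the adapter and probe axes agree to about 1–2 mm.
- **Forces:** The last readings were noisy, about ±1 N, with one at −1.9 N in z. They stayed at about the adapter's own weight, and the wrist torque did not change during insertion, so I saw no sign of contact. I could not read how far the probe was pushed up directly.
- **Disagreement:** The camera and the arm differed by about 2 mm along y on where the adapter was. I aimed between the two.

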